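# Weigh a part-used grease cartridge on the bench balance

### The job

Weigh the grease cartridge that stands on the bench balance: push weights off the loading shelf onto the empty pan, without lifting them, until the beam settles level. Leave the weights that are not needed standing on the shelf, and leave the cartridges and everything else on the bench where they are.

Things in the scene. Friction and masses are not known exactly. Their poses are not given: they have to be found in the camera images.
- shelf_top (a point): loading shelf: fixed pale wooden plate, 95 mm (x) by 250 mm (y), 75.5 mm above the bench, on the balance. Point: centre of its upper face, on which the weights stand. +x points level to the weight pan, away from the robot; +y along the beam to the cartridge pan. Flat, with no rims. Beyond its far edge (x = 47.5 mm) come a 4 mm gap and the pan
- weight_pan (a point): weight pan, 110 mm (x) by 250 mm (y), axes as the shelf's. Point: centre of its floor, 106.5 mm from the shelf's centre in x. 10 mm rims on the far side and y ends, open to the shelf. Stays horizontal, rises and sinks with the beam: 2 mm below the shelf when fully up (so at the start, empty), 9.5 mm below when level, 17 mm when fully down
- cartridge_pan (a point): floor centre of the other pan, 110 by 110 mm with 10 mm rims, 300 mm from the weight pan along +y; the cartridge being weighed stands in it
- beam (a joint): beam angle (rad): 0 level, positive = cartridge pan down; stops at +0.05 (start) and -0.05. Equal arms of 150 mm. With equal masses it settles within about 0.005 of 0 in about 1.5 s; 100 g too much or too little holds it against a stop. A pointer on the beam between the pans, before a pale plate with a dark centre mark, shows the same
- large (a point): plain steel weight of 200 g: cylinder 45 mm across and 16 mm tall, topped by a neck and a 14 mm wide knob, 27 mm tall in all. Starts upright on the loading shelf, 46 mm or more from the next weight (centre to centre), in any order. Point: its centre, on the axis, 13.5 mm above its underside; z up. Every cartridge is heavier than this one: load it first
- small_a (a point): plain steel weight of 100 g: cylinder 32 mm across and 16 mm tall, topped by a neck and a 14 mm wide knob, 27 mm tall in all. Starts upright on the loading shelf, 46 mm or more from the next weight (centre to centre), in any order. Point: its centre, on the axis, 13.5 mm above its underside; z up
- small_b (a point): plain steel weight of 100 g: cylinder 32 mm across and 16 mm tall, topped by a neck and a 14 mm wide knob, 27 mm tall in all. Starts upright on the loading shelf, 46 mm or more from the next weight (centre to centre), in any order. Point: its centre, on the axis, 13.5 mm above its underside; z up
- small_c (a point): plain steel weight of 100 g: cylinder 32 mm across and 16 mm tall, topped by a neck and a 14 mm wide knob, 27 mm tall in all. Starts upright on the loading shelf, 46 mm or more from the next weight (centre to centre), in any order. Point: its centre, on the axis, 13.5 mm above its underside; z up
- cartridge_a: one of three look-alike tin grease cartridges, upright, 56 mm across, 150 mm tall, tin with a pale paper band; origin at the centre of its underside. One stands in the cartridge pan, the other two on a low wooden rack at the left. Part used, they weigh 300, 400 and 500 g; which is which cannot be seen. Not to be touched
- cartridge_b: one of three look-alike tin grease cartridges, upright, 56 mm across, 150 mm tall, tin with a pale paper band; origin at the centre of its underside. One stands in the cartridge pan, the other two on a low wooden rack at the left. Part used, they weigh 300, 400 and 500 g; which is which cannot be seen. Not to be touched
- cartridge_c: one of three look-alike tin grease cartridges, upright, 56 mm across, 150 mm tall, tin with a pale paper band; origin at the centre of its underside. One stands in the cartridge pan, the other two on a low wooden rack at the left. Part used, they weigh 300, 400 and 500 g; which is which cannot be seen. Not to be touched
- pillow_block: grey cast iron pillow block bearing, 130 x 64 x 72 mm, bystander; origin under its centre
- bushing: bronze split bushing, 42 mm across, 40 mm tall, standing; bystander; origin under its centre
- wrench: steel socket wrench with red handle, 235 mm long, lying along its x axis; bystander
- collar_a: blued steel shaft collar, a ring 42 mm across, 15 mm high, lying on the bench; bystander, not a weight
- collar_b: blued steel shaft collar, a ring 42 mm across, 15 mm high, lying on the bench; bystander, not a weight

How it is judged:
By the outcome, as a careful person would: the job done as asked, in the order asked, and still so for the second after the job is handed in, with the robot touching nothing.
It also fails if it takes over 72 s, if anything falls off the work surface, if the arm or the gripper's body presses on something with over 40 N, if the wrist force passes 120 N, or if a joint passes its speed limit or range.

### The arm

A 6-joint arm with a two-finger parallel gripper is mounted at the origin on the work surface. World frame = base frame: x ahead of the robot, y to its left, z up, the work surface at z = 0. Lengths are in mm, angles in rad, forces in N, time in s.
With the tool pointing down it reaches from about 325 to 925 mm from the base axis. Payload 3.1 kg.
Tool frame: the origin (TCP) lies on the front face of the gripper's body, between the roots of the fingers; the fingertips stand 73 mm ahead of it and the grasp point (between the pads) lies hold_point_z ahead of it (hold_point_z is the distance from the TCP to the grasp point, in mm); z points along the fingers, y is the line along which they close (so a half turn about z gives the same grasp; the last joint's range is limited). The gripper opens to 85 mm and grips with 20 to 120 N. Pads are 22 mm wide; open, the fingers measure 114 mm over their backs; the gripper's body (76 mm by 85 mm) begins 54 mm behind the grasp point. The pads swing forward as they close: fully open they stand 13 mm farther back than shut.
Start: joints at [-1.354, 0.217, 1.613, -0, 1.311, -0.112], TCP at [201.839, -591.524, 303.9] pointing down, gripper open.
Joint ranges: [-2.75, 2.75], [-0.78, 2.1], [0.31, 2.55], [-1.13, 4.27], [0.13, 2.63], [-2.58, 2.58]. Speed limits (rad/s): [2.79, 2.79, 3.14, 3.14, 3.14, 3.14].

### API

Orientations are given as a rotation vector (axis times angle).
In Python, from bench import get_state, get_image, finish_job, silhouettes, hold_point_z gives the robot as it stands.
- The arm moves only by the tool apply_moves, never from a script. Its argument "motion" is a list of rows, each an object with "linear": the shift along the tool's x, y, z in cm, a list of three; "delta_rot": the turn, a rotation vector about the tool's x, y, z in rad, a list of three; "fingers": the finger opening in cm, from 0 to 8.54. In form: [{"linear": [tx, ty, tz], "delta_rot": [rx, ry, rz], "fingers": fingers}, ...]. A call has 1 to 5 rows; each row shifts and turns the commanded pose from where the row before left it, along the tool's axes as they then stand; what a row does not reach is not made up. A row lasts 1/8 s, in which the tool goes at most 62.5 mm and 10.7 degrees, less where a joint would pass 70% of its speed; a pose out of reach is approached as far as the arm can. A call is refused whole if a number of a shift passes 6.25 or a number of a turn 0.188, either way. A call with a gripper value outside its range is refused whole. The fingers move at their own pace and stop on an object; "squeeze" is the grip in N (left out, the last holds). Time passes only in rows, so rows that do not move let the fingers close. It gives the time, the measured TCP pose, the force, the opening and the grip force at its end, in the units of the state.
- get_state(): the state, without advancing time (a new reading comes with each control period).
- get_image(name): name is "side" or "top"; returns a dict with "image" (420x560x3 uint8, red, green, blue), "fov_y" (degrees; the focal length in pixels is half the picture's height over the tangent of half this angle, whatever the lens; pixels are square), "cx", "cy" (the principal point, pixels), "R" (3x3) and "t" (3): a world point X has camera coordinates R X + t. Camera axes: x right, y down, z forward; pixel columns grow to the right and rows downward; lengths in mm; the calibration is good to about 2 mm. A picture is of the moment at which its call begins. There is no depth.
- finish_job(): hands the job in; it is judged then, once.
Trained networks look in the newest picture that a camera, given by its name, has taken for a name from the list of things; names that differ only in an ending like _2 or _b are one class to them, and where a whole thing is asked for, a point or a joint stands for the part that bears it (a point fixed in the world has none). Each returns a list of dicts, best first, with "p" (0 to 1); they miss things now and then, are a little off and sometimes report something else, mostly with a low value. They report only what shows in the picture. A call takes as long as a camera call.
- silhouettes(camera, label): "pixels" (420x560 bool, what is visible of it) and "extent" ([left, top, right, bottom] in pixels, round what is visible of it).
The state is a dict: "clock": time; "q": joint angles; "qvel": joint speeds; "joint_torque": joint torques, N m; "tcp_pos": TCP position; "ee_rot": TCP orientation; "contact_force": force on the tool from outside, world axes, zero at the start; "moment": the same for the moment, N m; "grip_width": finger opening in mm; "grasp_force": force on a finger pad.
Only numpy, scipy, OpenCV 4.12 (cv2) and the standard library are available. Lean on these libraries where they do the work, as an engineer would, in place of code of your own. Each camera call takes 0.05 s, during which the arm holds its last target. There are 200 camera calls.

## Working session

There is one attempt and no reset: what is moved stays moved. The work goes in short steps, Python scripts to look and compute and a tool call to move; the robot and the scene stay as the last step left them, time stands still between calls to the robot, and variables do not carry over. Pictures are saved under pics/ and viewed, at most 10 in all, crops included, and the job is handed in when it is done.

Besides the shell and the picture viewer there is one more tool, called after ">>>" as a command line: name --argument value ..., lists and objects as JSON in quotes. apply_moves: Moves the arm, as the interface text tells. Its arguments: {"type":"object","properties":{"motion":{"type":"array"},"squeeze":{"type":"number"}},"required":["motion"]}

```bash
mkdir -p pics; ls; python3 - <<'E'
from bench import *
import cv2,numpy as np
print(get_state(), hold_point_z)
for n in("side","top"):
    g=get_image(n); cv2.imwrite(f"pics/{n}0.png",g["image"][...,::-1]); print(n,g["fov_y"],g["cx"],g["cy"],g["R"],g["t"])
    for l in("large","small_a","weight_pan","cartridge_pan","beam"):
        for d in silhouettes(n,l): print(n,l,round(d["p"],2),d["extent"],d["pixels"].sum())
E
```

```text
pics
{'clock': 0.0, 'q': array([-1.35422208e+00,  2.17761010e-01,  1.61494950e+00,  1.92104471e-05,
        1.31127540e+00, -1.12208288e-01]), 'qvel': array([ 5.52131980e-04, -4.79196994e-05, -5.44827726e-04, -1.09012074e-03,
       -6.74596128e-04, -7.65261223e-04]), 'joint_torque': array([ 1.89327351e-03, -3.96845198e+01, -3.03851080e+01,  6.09882568e-05,
        9.75236093e-03, -5.52643499e-06]), 'tcp_pos': array([ 201.68779523, -590.88269185,  302.55577561]), 'ee_rot': array([-3.09688073e+00, -5.13728452e-01,  1.66840664e-04]), 'contact_force': array([ 1.06705369,  0.05717339, -0.50096283]), 'moment': array([ 0.01149701, -0.02554182, -0.02529046]), 'grasp_force': 0.0, 'grip_width': 85.14045520860002} 53.900000000000006
side 56.433858493713515 277.2936817223685 213.4784602405043 [[ 0.9969421  -0.07668435 -0.01503207]
 [-0.05448637 -0.54425263 -0.83715011]
 [ 0.05601507  0.83540923 -0.54676661]] [-518.17127186  127.67570522 1144.02204619]
side large 0.68 [266.7, 197.9, 281.2, 210.4] 130
side large 0.47 [303.4, 183.7, 306.2, 196.1] 32
side small_a 0.47 [266.6, 230.7, 276.9, 242.9] 121
side weight_pan 0.84 [287.9, 199.4, 334.1, 247.6] 1943
side cartridge_pan 0.64 [285.0, 169.3, 319.7, 188.3] 404
top 55.72245005014505 280.5116339188059 210.3969326654985 [[ 0.02097618 -0.99964741 -0.01628022]
 [-0.99357144 -0.01903124 -0.11159573]
 [ 0.11124655  0.01851641 -0.99362032]] [  44.09098098  558.18217459 1076.41288409]
top large 0.49 [249.9, 216.8, 268.3, 236.8] 244
top small_a 0.56 [315.7, 226.2, 328.1, 239.6] 121
top small_a 0.16 [156.1, 258.7, 205.8, 280.5] 687
top weight_pan 0.58 [246.1, 161.8, 343.5, 212.6] 3859
top cartridge_pan 0.71 [165.9, 159.5, 206.3, 201.4] 981
top cartridge_pan 0.59 [64.0, 182.3, 115.9, 213.0] 1008
top cartridge_pan 0.31 [64.4, 221.2, 115.5, 245.1] 1026
top beam 0.68 [208.5, 183.6, 246.2, 190.0] 181
```

```bash
python3 - <<'E'
import cv2,numpy as np
a=cv2.imread("pics/top0.png"); b=cv2.imread("pics/side0.png")
c=cv2.resize(a[140:290,40:360],(800,375),interpolation=3); cv2.imwrite("pics/c1.png",np.vstack([c,cv2.resize(b[160:260,160:500],(800,235-10))]))
E
```

```text
(no output)
```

View pics/c1.png

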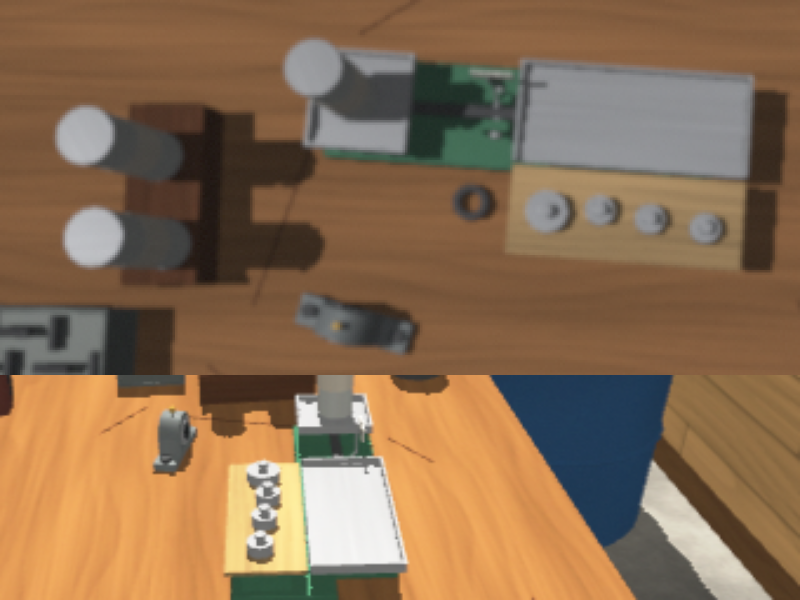

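View pics/side0.png

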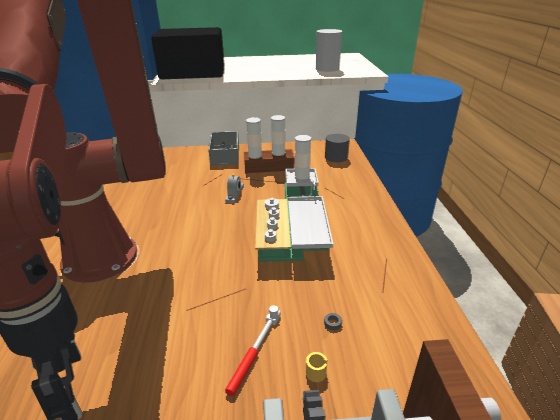

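The top crop shows the shelf with corners near crop (512,165), (748,182), (742,270) and (506,252). The weights are in order from +y: large at (548,211), then smalls at (601,210), (651,219) and (706,228). The pan is empty.

```bash
cat > h.py <<'E'
import numpy as np,cv2
from bench import *
from scipy.spatial.transform import Rotation as Ro
def ray(g,u,v,z):
    f=210/np.tan(np.radians(g["fov_y"]/2)); R=np.array(g["R"]);t=np.array(g["t"])
    d=R.T@np.array([(u-g["cx"])/f,(v-g["cy"])/f,1]); c=-R.T@t
    return c+d*(z-c[2])/d[2]
def proj(g,X):
    f=210/np.tan(np.radians(g["fov_y"]/2)); p=np.array(g["R"])@X+g["t"]
    return [g["cx"]+f*p[0]/p[2],g["cy"]+f*p[1]/p[2]]
E
python3 - <<'E'
from h import *
g=get_image("top")
o=lambda x,y:(40+x/2.5-.3,140+y/2.5-.3)
C=[ray(g,*o(*p),75.5) for p in((512,165),(748,182),(742,270),(506,252))]
for c in C: print(c.round(1))
print([np.linalg.norm(C[i]-C[(i+1)%4]).round(1) for i in range(4)])
c=np.mean(C,0); ey=(C[0]+C[3]-C[1]-C[2]); ey/=np.linalg.norm(ey); ex=np.array([ey[1],-ey[0],0]); print(c,ex,np.arctan2(ex[1],ex[0]))
# check with side
s=get_image("side")
for n,p,r in(("L",(548,211),22),("1",(601,210),16),("2",(651,219),16),("3",(706,228),16)):
    w=ray(g,*o(*p),91.5); d=w-c; print(n,w.round(1),"shelf",(d@ex).round(1),(d@ey).round(1),"side px",np.round(proj(s,w),1))
for a in C: print(np.round(proj(s,a),1))
q=get_state(); print(q["tcp_pos"],Ro.from_rotvec(q["ee_rot"]).as_matrix().round(3))
E
```

```text
[563.1 151.4  75.5]
[ 549.6 -101.5   75.5]
[455.9 -95.6  75.5]
[469.8 154.9  75.5]
[np.float64(253.3), np.float64(93.9), np.float64(250.9), np.float64(93.4)]
[509.59204317  27.29703443  75.5       ] [ 0.99852393 -0.05431354  0.        ] -0.054340275982735144
L [513.1 110.2  91.5] shelf -1.0 83.0 side px [272.  201.6]
1 [515.3  54.5  91.5] shelf 4.2 27.5 side px [273.9 211.2]
2 [506.9   1.9  91.5] shelf -1.3 -25.5 side px [272.3 221.3]
3 [498.6 -55.8  91.5] shelf -6.5 -83.6 side px [270.7 233.2]
[286.8 198.4]
[290.9 247. ]
[255.8 247.7]
[257.7 199.3]
[ 201.83830094 -591.53866398  303.96068798] [[ 0.946  0.323  0.   ]
 [ 0.323 -0.946 -0.   ]
 [ 0.     0.    -1.   ]]
```

>>> apply_moves --motion '[{"linear":[0,0,0],"delta_rot":[0,0,0],"fingers":1.6},{"linear":[0,0,0],"delta_rot":[0,0,0],"fingers":1.6}]'

```text
clock: 0.95
tcp_pos: [201.8, -591.5, 303.9]
ee_rot: [-3.099, -0.514, -0.0]
contact_force: [0.2, -0.1, 0.0]
grip_width: 51.6
grasp_force: 0.0
```

>>> apply_moves --motion '[{"linear":[0,0,0],"delta_rot":[0,0,0.128],"fingers":1.6},{"linear":[0,0,0],"delta_rot":[0,0,0.128],"fingers":1.6},{"linear":[0,0,0],"delta_rot":[0,0,0.127],"fingers":1.6},{"linear":[1.64,-5.52,0],"delta_rot":[0,0,0],"fingers":1.6},{"linear":[1.64,-5.52,0],"delta_rot":[0,0,0],"fingers":1.6}]'

```text
clock: 1.58
tcp_pos: [240.7, -482.2, 303.7]
ee_rot: [-3.14, 0.088, -0.001]
contact_force: [0.5, 0.4, 1.1]
grip_width: 16.1
grasp_force: 0.0
```

>>> apply_moves --motion '[{"linear":[1.64,-5.52,0],"delta_rot":[0,0,0],"fingers":1.6},{"linear":[1.64,-5.52,0],"delta_rot":[0,0,0],"fingers":1.6},{"linear":[1.64,-5.52,0],"delta_rot":[0,0,0],"fingers":1.6},{"linear":[1.64,-5.52,0],"delta_rot":[0,0,0],"fingers":1.6},{"linear":[1.64,-5.52,0],"delta_rot":[0,0,0],"fingers":1.6}]'

```text
clock: 2.2
tcp_pos: [337.7, -210.2, 304.2]
ee_rot: [3.14, -0.086, 0.002]
contact_force: [0.4, 0.4, -0.0]
grip_width: 15.8
grasp_force: 0.0
```

>>> apply_moves --motion '[{"linear":[1.64,-5.52,0],"delta_rot":[0,0,0],"fingers":1.6},{"linear":[1.64,-5.52,0],"delta_rot":[0,0,0],"fingers":1.6},{"linear":[1.64,-5.52,0],"delta_rot":[0,0,0],"fingers":1.6},{"linear":[1.64,-5.52,0],"delta_rot":[0,0,0],"fingers":1.6},{"linear":[1.64,-5.52,0],"delta_rot":[0,0,0],"fingers":1.6}]'

```text
clock: 2.82
tcp_pos: [434.7, 61.2, 304.4]
ee_rot: [3.14, -0.085, 0.003]
contact_force: [0.7, -0.4, 0.6]
grip_width: 16.3
grasp_force: 0.0
```

```bash
cat > w.py <<'E'
from h import *
c=np.array([509.6,27.3,75.5]);ex=np.array([.99852,-.05431,0]);ey=np.array([.05431,.99852,0])
def st():
    q=get_state(); M=Ro.from_rotvec(q["ee_rot"]).as_matrix(); d=q["tcp_pos"]-c
    print("t",round(q["clock"],2),"shelf xyz",round(d@ex,1),round(d@ey,1),round(d[2],1),"tool x.ey",(M[:,0]@ey).round(3),"tilt",M[:2,2].round(3),"hold",hold_point_z,q["grip_width"],q["contact_force"])
E
python3 -c "
from w import *
st()"
```

```text
t 2.83 shelf xyz -76.7 29.8 228.9 tool x.ey 0.001 tilt [ 0.002 -0.   ] hold 53.900000000000006 16.25903010503971 [ 0.69718548 -0.42365339  0.58292149]
```

>>> apply_moves --motion '[{"linear":[0.6,-2.65,2],"delta_rot":[0,0,0],"fingers":1.6},{"linear":[0.6,-2.65,3],"delta_rot":[0,0,0],"fingers":1.6},{"linear":[0,0,5],"delta_rot":[0,0,0],"fingers":1.6},{"linear":[0,0,4],"delta_rot":[0,0,0],"fingers":1.6},{"linear":[0,0,0],"delta_rot":[0,0,0],"fingers":1.6}]'

```text
clock: 3.45
tcp_pos: [446.1, 111.3, 160.7]
ee_rot: [3.139, -0.085, -0.013]
contact_force: [0.1, 0.0, -0.1]
grip_width: 15.8
grasp_force: 0.0
```

```bash
python3 - <<'E'
from w import *
st()
s=get_image("side");t=get_image("top")
q=get_state();T=q["tcp_pos"]
print("tip px side",[np.round(proj(s,T-[0,0,k]),1) for k in(60,73)],"top",np.round(proj(t,T-[0,0,73]),1))
a=cv2.resize(s["image"][140:260,200:360,::-1],(640,480),interpolation=3)
cv2.imwrite("pics/s1.png",a)
E
```

```text
t 3.45 shelf xyz -68.0 80.5 85.2 tool x.ey 0.0 tilt [-0.009 -0.001] hold 53.900000000000006 15.839892856990584 [ 0.07664819  0.03421988 -0.05658025]
tip px side [array([251.3, 198.8]), array([251.5, 202.4])] top [257.7 248.3]
```

View pics/s1.png

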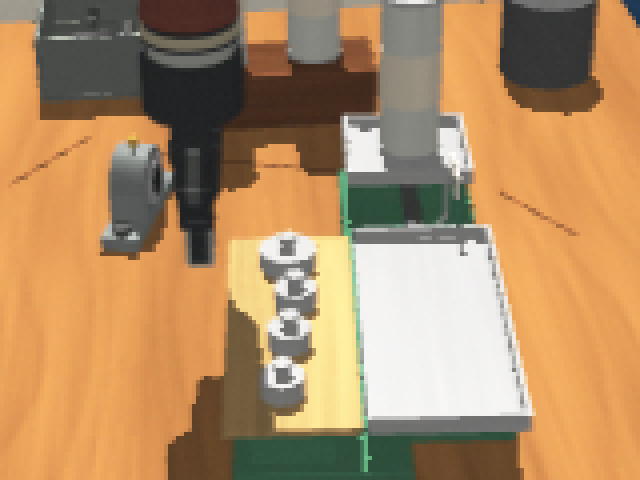

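Side crop: the fingertips show at crop (201,265), which agrees with a 73 mm tip length. The fingers are just behind the shelf, in line with the large weight at (288,255).

>>> apply_moves --motion '[{"linear":[0,-0.1,0.5],"delta_rot":[0,0,0],"fingers":1.6},{"linear":[0,0,0],"delta_rot":[0,0,0],"fingers":1.6},{"linear":[0,0,0],"delta_rot":[0,0,0],"fingers":1.6}]'

```text
clock: 3.92
tcp_pos: [449.7, 112.5, 159.8]
ee_rot: [-3.14, 0.085, -0.003]
contact_force: [-0.7, 0.3, 0.6]
grip_width: 15.8
grasp_force: 0.0
```

```bash
python3 -c "
from w import *
st()"
```

```text
t 3.92 shelf xyz -64.4 81.8 84.3 tool x.ey 0.0 tilt [0.002 0.   ] hold 53.900000000000006 15.839664769070067 [-0.73230309  0.28465637  0.6097209 ]
```

>>> apply_moves --motion '[{"linear":[0,-0.1,0.75],"delta_rot":[0,0,0],"fingers":1.6},{"linear":[0,0,0],"delta_rot":[0,0,0],"fingers":1.6},{"linear":[1.0,0,0],"delta_rot":[0,0,0],"fingers":1.6},{"linear":[1.2,0,0],"delta_rot":[0,0,0],"fingers":1.6},{"linear":[0.9,0,0],"delta_rot":[0,0,0],"fingers":1.6}]'

```text
clock: 4.55
tcp_pos: [481.4, 111.8, 151.7]
ee_rot: [-3.14, 0.086, -0.001]
contact_force: [-1.3, 0.3, 1.1]
grip_width: 16.3
grasp_force: 0.7
```

>>> apply_moves --motion '[{"linear":[1.0,0,0],"delta_rot":[0,0,0],"fingers":1.6},{"linear":[1.0,0,0],"delta_rot":[0,0,0],"fingers":1.6},{"linear":[1.0,0,0],"delta_rot":[0,0,0],"fingers":1.6},{"linear":[1.0,0,0],"delta_rot":[0,0,0],"fingers":1.6},{"linear":[1.0,0,0],"delta_rot":[0,0,0],"fingers":1.6}]'

```text
clock: 5.18
tcp_pos: [530.7, 109.1, 151.4]
ee_rot: [-3.14, 0.085, 0.0]
contact_force: [-1.1, 0.3, 1.0]
grip_width: 15.9
grasp_force: 0.8
```

```bash
python3 - <<'E'
from w import *
st()
s=get_image("side")
a=cv2.resize(s["image"][140:260,200:360,::-1],(640,480),interpolation=3)
cv2.imwrite("pics/s2.png",a)
E
```

```text
t 5.17 shelf xyz 16.6 82.8 75.9 tool x.ey 0.0 tilt [-0.  0.] hold 53.900000000000006 15.866429982680424 [-1.07876284  0.31535848  0.98797514]
```

View pics/s2.png

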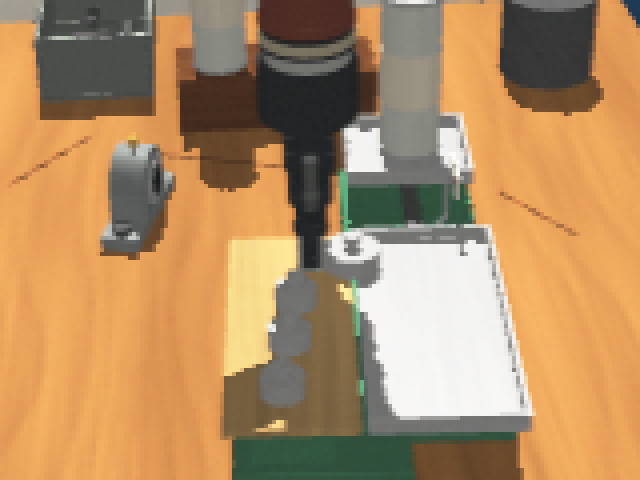

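The large weight is upright at crop (352,250), half over the gap, with the fingers behind it. I'll keep pushing.

>>> apply_moves --motion '[{"linear":[1.0,0,0],"delta_rot":[0,0,0],"fingers":1.6},{"linear":[1.0,0,0],"delta_rot":[0,0,0],"fingers":1.6},{"linear":[1.2,0,0],"delta_rot":[0,0,0],"fingers":1.6},{"linear":[1.2,0,0],"delta_rot":[0,0,0],"fingers":1.6},{"linear":[1.0,0,0],"delta_rot":[0,0,0],"fingers":1.6}]'

```text
clock: 5.85
tcp_pos: [585.0, 106.1, 151.4]
ee_rot: [3.14, -0.085, 0.0]
contact_force: [-1.7, 0.6, 0.3]
grip_width: 16.1
grasp_force: 0.5
```

>>> apply_moves --motion '[{"linear":[0,0,0],"delta_rot":[0,0,0],"fingers":1.6},{"linear":[-2,0,0],"delta_rot":[0,0,0],"fingers":1.6},{"linear":[-4,0,0],"delta_rot":[0,0,0],"fingers":1.6},{"linear":[-5,0,0],"delta_rot":[0,0,0],"fingers":1.6},{"linear":[-2.5,0,0],"delta_rot":[0,0,0],"fingers":1.6}]'

```text
clock: 6.48
tcp_pos: [446.3, 113.6, 150.8]
ee_rot: [3.14, -0.084, -0.003]
contact_force: [-0.6, -0.5, -0.5]
grip_width: 15.7
grasp_force: 0.0
```

```bash
python3 - <<'E'
from w import *
st()
s=get_image("side")
a=cv2.resize(s["image"][140:260,200:360,::-1],(640,480),interpolation=3)
cv2.imwrite("pics/s3.png",a)
E
```

```text
t 6.47 shelf xyz -67.9 82.7 75.3 tool x.ey 0.001 tilt [-0.002 -0.   ] hold 53.900000000000006 15.738285260727539 [-0.63105242 -0.48517347 -0.47205418]
```

View pics/s3.png

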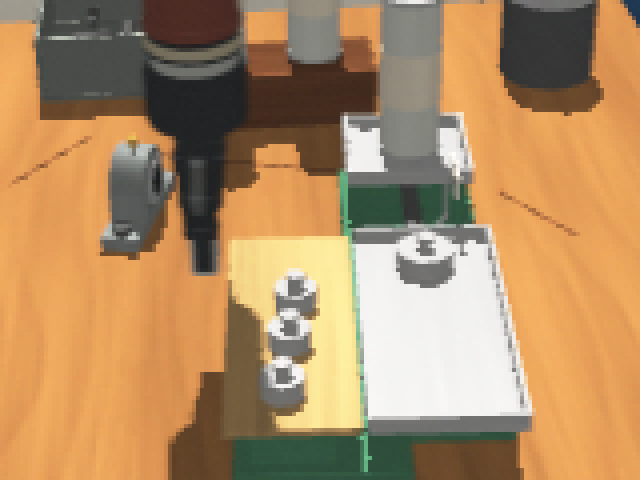

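The large weight stands upright on the pan at crop (425,258). The three smalls have not moved, at (295,290), (290,330) and (283,380), and the pan is still up. Next is the first small.

>>> apply_moves --motion '[{"linear":[0,2.76,0],"delta_rot":[0,0,0],"fingers":1.6},{"linear":[0,2.76,0],"delta_rot":[0,0,0],"fingers":1.6},{"linear":[0,0,0],"delta_rot":[0,0,0],"fingers":1.6},{"linear":[1.5,0,0],"delta_rot":[0,0,0],"fingers":1.6},{"linear":[1.5,0,0],"delta_rot":[0,0,0],"fingers":1.6}]'

```text
clock: 7.15
tcp_pos: [477.9, 57.3, 151.7]
ee_rot: [-3.14, 0.084, -0.002]
contact_force: [0.2, -0.1, -0.3]
grip_width: 15.8
grasp_force: 0.0
```

>>> apply_moves --motion '[{"linear":[1.0,0,0],"delta_rot":[0,0,0],"fingers":1.6},{"linear":[1.0,0,0],"delta_rot":[0,0,0],"fingers":1.6},{"linear":[1.0,0,0],"delta_rot":[0,0,0],"fingers":1.6},{"linear":[1.0,0,0],"delta_rot":[0,0,0],"fingers":1.6},{"linear":[1.0,0,0],"delta_rot":[0,0,0],"fingers":1.6}]'

```text
clock: 7.78
tcp_pos: [526.6, 54.0, 151.3]
ee_rot: [3.14, -0.085, -0.0]
contact_force: [-0.6, -0.1, -0.6]
grip_width: 15.8
grasp_force: 0.3
```

```bash
python3 - <<'E'
from w import *
st()
E
```

```text
t 7.78 shelf xyz 15.5 27.6 75.8 tool x.ey 0.0 tilt [-0.  0.] hold 53.900000000000006 15.79479837314537 [-0.64759122 -0.12844276 -0.62722208]
```

>>> apply_moves --motion '[{"linear":[1.0,0,0],"delta_rot":[0,0,0],"fingers":1.6},{"linear":[1.0,0,0],"delta_rot":[0,0,0],"fingers":1.6},{"linear":[1.0,0,0],"delta_rot":[0,0,0],"fingers":1.6},{"linear":[1.0,0,0],"delta_rot":[0,0,0],"fingers":1.6},{"linear":[0.9,0,0],"delta_rot":[0,0,0],"fingers":1.6}]'

```text
clock: 8.4
tcp_pos: [575.7, 51.3, 151.5]
ee_rot: [3.14, -0.085, 0.0]
contact_force: [-1.1, 0.6, -0.3]
grip_width: 16.1
grasp_force: 0.3
```

>>> apply_moves --motion '[{"linear":[0,0,0],"delta_rot":[0,0,0],"fingers":1.6},{"linear":[-2,0,0],"delta_rot":[0,0,0],"fingers":1.6},{"linear":[-4,0,0],"delta_rot":[0,0,0],"fingers":1.6},{"linear":[-5,0,0],"delta_rot":[0,0,0],"fingers":1.6},{"linear":[-1.7,0,0],"delta_rot":[0,0,0],"fingers":1.6}]'

```text
clock: 9.02
tcp_pos: [444.5, 58.6, 150.2]
ee_rot: [-3.14, 0.085, 0.006]
contact_force: [-0.2, 0.7, 0.3]
grip_width: 16.1
grasp_force: 0.0
```

>>> apply_moves --motion '[{"linear":[0,0,0],"delta_rot":[0,0,0],"fingers":1.6},{"linear":[0,0,0],"delta_rot":[0,0,0],"fingers":1.6},{"linear":[0,0,0],"delta_rot":[0,0,0],"fingers":1.6},{"linear":[0,0,0],"delta_rot":[0,0,0],"fingers":1.6},{"linear":[0,0,0],"delta_rot":[0,0,0],"fingers":1.6}]'

```text
clock: 9.65
tcp_pos: [448.5, 58.2, 151.3]
ee_rot: [3.14, -0.085, -0.0]
contact_force: [0.5, -0.2, -0.3]
grip_width: 16.1
grasp_force: 0.0
```

>>> apply_moves --motion '[{"linear":[0,0,0],"delta_rot":[0,0,0],"fingers":1.6},{"linear":[0,0,0],"delta_rot":[0,0,0],"fingers":1.6},{"linear":[0,0,0],"delta_rot":[0,0,0],"fingers":1.6},{"linear":[0,0,0],"delta_rot":[0,0,0],"fingers":1.6},{"linear":[0,0,0],"delta_rot":[0,0,0],"fingers":1.6}]'

```text
clock: 10.28
tcp_pos: [448.2, 58.3, 151.4]
ee_rot: [-3.14, 0.085, -0.0]
contact_force: [0.5, -0.5, 0.6]
grip_width: 16.3
grasp_force: 0.0
```

```bash
python3 - <<'E'
from w import *
st()
s=get_image("side")
a=cv2.resize(s["image"][140:260,200:360,::-1],(640,480),interpolation=3)
cv2.imwrite("pics/s4.png",a)
E
```

```text
t 10.28 shelf xyz -63.0 27.6 75.9 tool x.ey 0.0 tilt [0. 0.] hold 53.900000000000006 16.344155205932054 [ 0.45164912 -0.52066215  0.56813797]
```

View pics/s4.png

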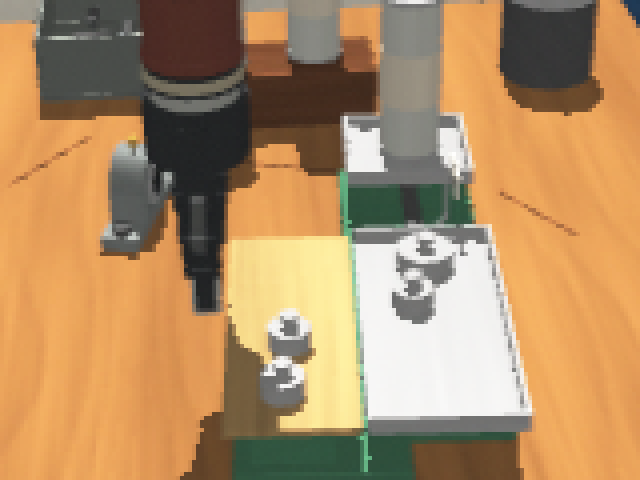

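The first small is on the pan at crop (413,295). The pan and the cartridge pan haven't moved, so the beam is still on its stop and needs more weight. Next is the second small.

>>> apply_moves --motion '[{"linear":[0,2.66,0],"delta_rot":[0,0,0],"fingers":1.6},{"linear":[0,2.66,0],"delta_rot":[0,0,0],"fingers":1.6},{"linear":[0,0,0],"delta_rot":[0,0,0],"fingers":1.6},{"linear":[1.4,0,0],"delta_rot":[0,0,0],"fingers":1.6},{"linear":[1.4,0,0],"delta_rot":[0,0,0],"fingers":1.6}]'

```text
clock: 10.95
tcp_pos: [474.6, 4.2, 151.6]
ee_rot: [-3.14, 0.084, -0.002]
contact_force: [0.6, 0.6, 0.6]
grip_width: 15.8
grasp_force: 0.0
```

>>> apply_moves --motion '[{"linear":[1.0,0,0],"delta_rot":[0,0,0],"fingers":1.6},{"linear":[1.0,0,0],"delta_rot":[0,0,0],"fingers":1.6},{"linear":[1.0,0,0],"delta_rot":[0,0,0],"fingers":1.6},{"linear":[1.0,0,0],"delta_rot":[0,0,0],"fingers":1.6},{"linear":[1.0,0,0],"delta_rot":[0,0,0],"fingers":1.6}]'

```text
clock: 11.58
tcp_pos: [523.8, 0.9, 151.3]
ee_rot: [3.14, -0.085, -0.0]
contact_force: [-1.2, 0.1, -0.5]
grip_width: 16.1
grasp_force: 0.3
```

>>> apply_moves --motion '[{"linear":[1.0,0,0],"delta_rot":[0,0,0],"fingers":1.6},{"linear":[1.0,0,0],"delta_rot":[0,0,0],"fingers":1.6},{"linear":[1.0,0,0],"delta_rot":[0,0,0],"fingers":1.6},{"linear":[1.0,0,0],"delta_rot":[0,0,0],"fingers":1.6},{"linear":[0.6,0,0],"delta_rot":[0,0,0],"fingers":1.6}]'

```text
clock: 12.2
tcp_pos: [569.9, -1.6, 151.5]
ee_rot: [3.14, -0.085, 0.0]
contact_force: [-1.0, -0.0, -1.3]
grip_width: 15.7
grasp_force: 0.2
```

>>> apply_moves --motion '[{"linear":[0,0,0],"delta_rot":[0,0,0],"fingers":1.6},{"linear":[-2,0,0],"delta_rot":[0,0,0],"fingers":1.6},{"linear":[-4,0,0],"delta_rot":[0,0,0],"fingers":1.6},{"linear":[-4.6,0,0],"delta_rot":[0,0,0],"fingers":1.6},{"linear":[-1.8,0,0],"delta_rot":[0,0,0],"fingers":1.6}]'

```text
clock: 12.82
tcp_pos: [442.1, 5.6, 150.5]
ee_rot: [-3.14, 0.085, 0.005]
contact_force: [-0.2, -0.2, -0.3]
grip_width: 16.0
grasp_force: 0.0
```

>>> apply_moves --motion '[{"linear":[0,0,0],"delta_rot":[0,0,0],"fingers":1.6},{"linear":[0,0,0],"delta_rot":[0,0,0],"fingers":1.6},{"linear":[0,0,0],"delta_rot":[0,0,0],"fingers":1.6},{"linear":[0,0,0],"delta_rot":[0,0,0],"fingers":1.6},{"linear":[0,0,0],"delta_rot":[0,0,0],"fingers":1.6}]'

```text
clock: 13.45
tcp_pos: [445.7, 5.1, 151.4]
ee_rot: [3.14, -0.085, -0.0]
contact_force: [0.2, 0.3, 0.8]
grip_width: 15.8
grasp_force: 0.0
```

>>> apply_moves --motion '[{"linear":[0,0,0],"delta_rot":[0,0,0],"fingers":1.6},{"linear":[0,0,0],"delta_rot":[0,0,0],"fingers":1.6},{"linear":[0,0,0],"delta_rot":[0,0,0],"fingers":1.6},{"linear":[0,0,0],"delta_rot":[0,0,0],"fingers":1.6},{"linear":[0,0,0],"delta_rot":[0,0,0],"fingers":1.6}]'

```text
clock: 14.08
tcp_pos: [445.3, 5.2, 151.4]
ee_rot: [3.14, -0.085, 0.0]
contact_force: [0.2, -0.5, -0.4]
grip_width: 16.3
grasp_force: 0.0
```

```bash
python3 - <<'E'
from w import *
st()
s=get_image("side")
a=cv2.resize(s["image"][140:260,200:360,::-1],(640,480),interpolation=3)
cv2.imwrite("pics/s5.png",a)
E
```

```text
t 14.07 shelf xyz -63.0 -25.6 75.9 tool x.ey 0.0 tilt [ 0. -0.] hold 53.900000000000006 16.329126133601267 [ 0.24353129 -0.49538405 -0.39112612]
```

View pics/s5.png

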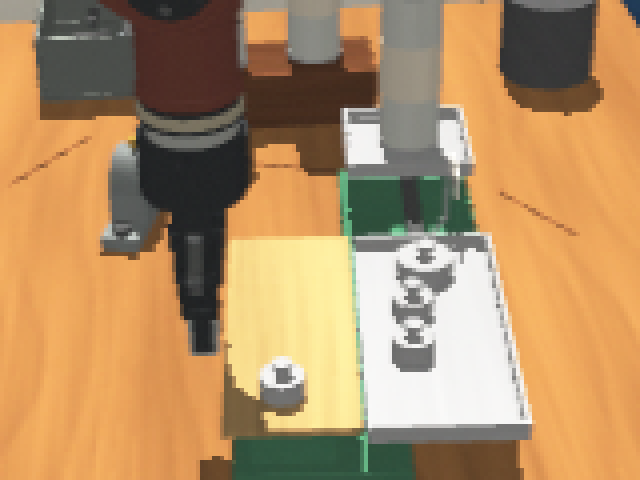

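The second small is on the pan at crop (413,340). The weight pan sank about 9 crop px and the cartridge pan rose about 9, where a full swing would be 17, so it looks level. I'll lift the arm clear and check this numerically.

>>> apply_moves --motion '[{"linear":[-2,0,-2],"delta_rot":[0,0,0],"fingers":1.6},{"linear":[-2,0,-4],"delta_rot":[0,0,0],"fingers":1.6},{"linear":[0,0,-5],"delta_rot":[0,0,0],"fingers":1.6},{"linear":[0,0,-3],"delta_rot":[0,0,0],"fingers":1.6},{"linear":[0,0,0],"delta_rot":[0,0,0],"fingers":1.6}]'

```text
clock: 14.75
tcp_pos: [407.1, 7.1, 294.6]
ee_rot: [3.139, -0.085, 0.011]
contact_force: [0.3, -0.4, -0.8]
grip_width: 15.9
grasp_force: 0.0
```

```bash
python3 - <<'E'
from w import *
st()
s=get_image("side");g=s["image"]
a=cv2.cvtColor(cv2.imread("pics/side0.png"),cv2.COLOR_BGR2GRAY).astype(np.float32);b=cv2.cvtColor(g,cv2.COLOR_RGB2GRAY).astype(np.float32)
def edge(im,u,v0,v1): # subpixel strongest edge of a column strip
    p=im[v0:v1,u:u+8].mean(1); up=np.interp(np.arange(0,v1-v0-1,.05),np.arange(v1-v0),cv2.GaussianBlur(p.reshape(-1,1),(1,3),0).ravel()); return up
from scipy.optimize import minimize_scalar
def shift(u0,u1,v0,v1):
    P=a[v0:v1,u0:u1]
    def f(d):
        M=np.float32([[1,0,0],[0,1,-d]]); return np.abs(cv2.warpAffine(b,M,(560,420))[v0:v1,u0:u1]-P).mean()
    ds=np.arange(-6,6,.1); e=[f(d) for d in ds]; return ds[np.argmin(e)].round(2),min(e)
def exp(y,x,z): 
    X=c+ex*x+ey*y; return [(proj(s,X+[0,0,z+k])[1]-proj(s,X+[0,0,z])[1]) for k in(-15,-7.5,7.5,15)]
print("cart pan front rim",shift(287,300,180,192),shift(308,316,176,190),"exp up 7.5,15",np.round(exp(245,106,0)[2:],2))
print("weight pan front rim",shift(300,328,238,256),"exp down 15,7.5",np.round(exp(-125,106,0)[:2],2))
top=get_image("top")["image"]
cv2.imwrite("pics/f.png",np.vstack([cv2.resize(g[140:260,200:360,::-1],(400,300),interpolation=3),cv2.resize(top[140:290,40:360,::-1],(400,188))]))
E
```

```text
t 14.75 shelf xyz -101.3 -25.8 219.1 tool x.ey 0.0 tilt [ 0.007 -0.001] hold 53.900000000000006 15.92722343688922 [ 0.30103726 -0.4213153  -0.82012334]
cart pan front rim (np.float64(-2.0), np.float32(4.75641)) (np.float64(-1.7), np.float32(11.25837)) exp up 7.5,15 [-1.91 -3.83]
weight pan front rim (np.float64(2.1), np.float32(3.5954862)) exp down 15,7.5 [4.39 2.2 ]
```

View pics/f.png

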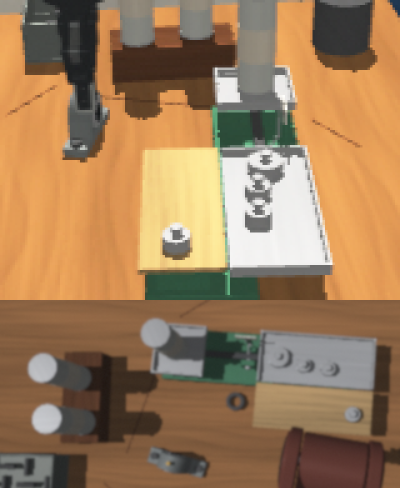

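The pan shifts match level: the cartridge pan rose 2.0 px (1.9 expected) and the weight pan sank 2.1 px (2.2 expected). In the picture, three weights stand upright on the pan, one small is left on the shelf and the cartridges haven't moved.

```bash
python3 -c "
from bench import *
print(finish_job())"
```

```text
the job is handed in; nothing more can be done
None
```

The beam settled level with the 200 g and two 100 g weights on the pan, so the cartridge weighs 400 g; the third 100 g weight is still on the shelf, and the job is handed in.

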